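# Put the refilled spice jars back in the rack, each in front of its tin

### The arm

A 6-joint arm with a two-finger parallel gripper is mounted at the origin on the work surface. World frame = base frame: x ahead of the robot, y to its left, z up, the work surface at z = 0. Lengths are in mm, angles in rad, forces in N, time in s.
With the tool pointing down it reaches from about 275 to 750 mm from the base axis. Payload 10.2 kg.
Tool frame: the origin (TCP) lies at the very end of the fingers, on their centre line; the grasp point (between the pads) lies 19 mm behind it; z points along the fingers, y is the line along which they close (so a half turn about z gives the same grasp; the last joint's range is limited). The gripper opens to 85 mm and grips with 20 to 120 N. Pads are 22 mm wide; open, the fingers measure 114 mm over their backs; the gripper's body (76 mm by 85 mm) begins 54 mm behind the grasp point. The pads swing forward as they close: fully open they stand 13 mm farther back than shut.
Start: joints at [1.111, 0.313, 1.498, -0, 1.331, -0.223], TCP at [123.174, 510.352, 203.794] pointing down, gripper open.
Joint ranges: [-2.94, 2.94], [-0.97, 2.17], [0.19, 2.56], [-1.23, 4.37], [0.02, 3.11], [-2.88, 2.88]. Speed limits (rad/s): [2.39, 2.39, 3.01, 3.14, 3.14, 3.14].

### API

Orientations are given as a unit quaternion [w, x, y, z].
In Python, from rig import * gives the robot as it stands. The module is installed in compiled form; this text tells all that it offers.
- The arm moves only by the shell command python3 -m crank 'ROWS' [FORCE]. ROWS is JSON, a list that holds one entry, the list of rows, each a list of 7 numbers: the shift along the tool's x, y, z in units of 25 mm (1.0 is 25 mm), then the turn, a rotation vector about the tool's x, y, z in units of 8 degrees (1.0 is 8 degrees), then the finger opening in mm, from 0 to 85.4. A call has exactly 8 rows; each row shifts and turns the commanded pose from where the row before left it, along the tool's axes as they then stand; what a row does not reach is not made up. A row lasts 1/10 s, in which the tool goes at most 50 mm and 8.59 degrees, less where a joint would pass 70% of its speed; a pose out of reach is approached as far as the arm can. A call is refused whole if a number of a shift passes 1 or a number of a turn 1, either way. A call with a gripper value outside its range is refused whole. The fingers move at their own pace and stop on an object; FORCE is the grip in N (left out, the last holds). Time passes only in rows, so rows that do not move let the fingers close, or fill a call up. It gives the time, the measured TCP pose, the force, the opening and the grip force at its end, in the units of the state.
- sense(): the state, without advancing time (a new reading comes with each control period).
- capture(name): name is "scene" or "top" or "wrist"; returns the picture (420x560x3 uint8, blue, green, red); there is no depth.
- camera_model(name): a dict with "fx", "fy", "cx", "cy" (pixels), "world_from_camera" (4x4, takes a point from camera to world coordinates); the wrist camera has in their place "T_tool_cam" (4x4, takes a point from camera to tool coordinates, whose origin is the TCP and whose axes are the flange's). Camera axes: x right, y up, looking along -z (the intrinsics and any distortion apply to the point x, -y, -z); pixel columns grow to the right and rows downward; lengths in mm; the calibration is good to about 2 mm. A picture is of the moment at which its call begins: read the wrist's pose just before it. camera_model takes no time and is no camera call.
- finish_job(): hands the job in; it is judged then, once.
The state is a dict: "time_s": time; "joints": joint angles; "dq": joint speeds; "tau": joint torques, N m; "eef_pos": TCP position; "ee_rot": TCP orientation; "force": force on the tool from outside, world axes, zero at the start; "wrist_torque": the same for the moment, N m; "grip_width": opening from 0.0 (shut) to 1.0 (fully open); "grip_force": force on a finger pad.
Only numpy, scipy, OpenCV 4.12 (cv2) and the standard library are available. Lean on these libraries where they do the work, as an engineer would, in place of code of your own. Each camera call takes 0.05 s, during which the arm holds its last target. There are 200 camera calls.

### The job

The four spice jars have been refilled: move them from the wire rack to the front shelf of the wooden spice rack, each standing upright squarely in front of the refill tin of its own colour, so that the row of jars runs in the same order as the row of tins. Set each jar down on the shelf rather than dropping it, do not tip one over, and leave the tins where they stand.

Things in the scene. Friction and masses are not known exactly. Their poses are not given: they have to be found in the camera images.
- jar_red: Round clear spice jar of brick-red paprika with a red screw cap, loose, upright in the wire rack at the start. 100 mm tall in all; the cap is 45 mm across and takes the top 32 mm, the glass below it is 44 mm across; about 0.17 kg (0.12 to 0.24). Origin: centre of the underside; z up its axis. Its yaw means nothing.
- jar_yellow: Round clear spice jar of ochre turmeric with a yellow screw cap, loose, upright in the wire rack at the start. 100 mm tall in all; the cap is 45 mm across and takes the top 32 mm, the glass below it is 44 mm across; about 0.17 kg (0.12 to 0.24). Origin: centre of the underside; z up its axis. Its yaw means nothing.
- jar_green: Round clear spice jar of dull green herbs with a green screw cap, loose, upright in the wire rack at the start. 100 mm tall in all; the cap is 45 mm across and takes the top 32 mm, the glass below it is 44 mm across; about 0.17 kg (0.12 to 0.24). Origin: centre of the underside; z up its axis. Its yaw means nothing.
- jar_blue: Round clear spice jar of pale salt with a blue screw cap, loose, upright in the wire rack at the start. 100 mm tall in all; the cap is 45 mm across and takes the top 32 mm, the glass below it is 44 mm across; about 0.17 kg (0.12 to 0.24). Origin: centre of the underside; z up its axis. Its yaw means nothing.
- tin_red: Square red painted refill tin, round lid ringed in bare steel, 54 x 54 mm, 45 mm tall, loose, 0.24 kg, on the rear step of the spice rack and square to it. Origin: centre of the underside; axes as the spice rack's. The red-capped jar's place is on the front shelf straight in front of it (towards the rack's -x), centres about 84 mm apart.
- tin_yellow: Square yellow painted refill tin, round lid ringed in bare steel, 54 x 54 mm, 45 mm tall, loose, 0.24 kg, on the rear step of the spice rack and square to it. Origin: centre of the underside; axes as the spice rack's. The yellow-capped jar's place is on the front shelf straight in front of it (towards the rack's -x), centres about 84 mm apart.
- tin_green: Square green painted refill tin, round lid ringed in bare steel, 54 x 54 mm, 45 mm tall, loose, 0.24 kg, on the rear step of the spice rack and square to it. Origin: centre of the underside; axes as the spice rack's. The green-capped jar's place is on the front shelf straight in front of it (towards the rack's -x), centres about 84 mm apart.
- tin_blue: Square blue painted refill tin, round lid ringed in bare steel, 54 x 54 mm, 45 mm tall, loose, 0.24 kg, on the rear step of the spice rack and square to it. Origin: centre of the underside; axes as the spice rack's. The blue-capped jar's place is on the front shelf straight in front of it (towards the rack's -x), centres about 84 mm apart.
- wire_rack: Low chrome wire rack with a white floor, fixed, 102 mm (its x) by 290 mm (its y), yaw within 0.25 rad. The jars stand in it in a row along its y, 66 mm apart, on its floor 16 mm above the worktop; a wire rail round its edge has its top 45 mm above the worktop. Origin: centre of the underside, on the worktop; z up. It may be left or right.
- spice_rack: Wooden rack, fixed, 180 mm (x) by 290 mm (y), yaw within 0.25 rad, left or right. Front (-x): empty shelf 12 mm above worktop, 73 mm deep, mid-line at x=-41.5 mm; front lip 28 mm high. Rear: step 22 mm high from x=-5 mm; tins in a row at x=+43, y=-99, -33, 33, 99 mm. End boards 36 mm high in front, 62 mm at the rear. Origin: centre of underside, on worktop; z up.

How it is judged (in metres and radians):
At the end, for the whole second after the job is handed in: Every jar stands upright (within 0.1 rad), released and at rest on the front shelf of the wooden rack, its centre within 15 mm, along the row, of the centre of the tin of its own colour (y of jar_red in the frame of tin_red between -0.015 and 0.015 m and x of jar_red in the frame of spice_rack between -0.059 and -0.024 m and z of jar_red in the frame of spice_rack between 0.008 and 0.016 m and angle between each of jar_red, jar_yellow, jar_green, jar_blue's own z axis and vertical below 0.1 rad and linear speed of each of jar_red, jar_yellow, jar_green, jar_blue below 0.02 m/s and y of jar_yellow in the frame of tin_yellow between -0.015 and 0.015 m and x of jar_yellow in the frame of spice_rack between -0.059 and -0.024 m and z of jar_yellow in the frame of spice_rack between 0.008 and 0.016 m and y of jar_green in the frame of tin_green between -0.015 and 0.015 m and x of jar_green in the frame of spice_rack between -0.059 and -0.024 m and z of jar_green in the frame of spice_rack between 0.008 and 0.016 m and y of jar_blue in the frame of tin_blue between -0.015 and 0.015 m and x of jar_blue in the frame of spice_rack between -0.059 and -0.024 m and z of jar_blue in the frame of spice_rack between 0.008 and 0.016 m); the robot touches nothing.
It fails at once if a jar is dropped (moves faster than 0.65 m/s, a fall of about 2 cm, with no finger on it) ((contact force between the fingers and jar_red below 0.05 N and linear speed of jar_red above 0.65 m/s) or (contact force between the fingers and jar_yellow below 0.05 N and linear speed of jar_yellow above 0.65 m/s) or (contact force between the fingers and jar_green below 0.05 N and linear speed of jar_green above 0.65 m/s) or (contact force between the fingers and jar_blue below 0.05 N and linear speed of jar_blue above 0.65 m/s)).
It fails at once if a jar is tipped over (more than 0.8 rad) (angle between any of jar_red, jar_yellow, jar_green, jar_blue's own z axis and vertical above 0.8 rad).
It fails at once if a tin is shifted by more than 12 mm or tipped by more than 0.2 rad (distance of any of tin_red, tin_yellow, tin_green, tin_blue from where it was at the start of the episode above 0.012 m or angle between any of tin_red, tin_yellow, tin_green, tin_blue's own z axis and vertical above 0.2 rad).
It also fails if it takes over 96 s, if anything falls off the work surface, if the arm or the gripper's body presses on something with over 40 N, if the wrist force passes 120 N, or if a joint passes its speed limit or range.

## Working session

There is one attempt and no reset: what is moved stays moved. The work goes in short steps, Python scripts to look and compute and a shell command to move; the robot and the scene stay as the last step left them, time stands still between calls to the robot, and variables do not carry over. Pictures are saved under pics/ and viewed, at most 14 in all, crops included, and the job is handed in when it is done.

```bash
mkdir -p pics
python3 - <<'E'
from rig import *
import cv2
s=sense(); print({k:s[k] for k in("time_s","eef_pos","ee_rot","grip_width","force")})
for n in("scene","top"):
    cv2.imwrite(f"pics/{n}0.png",capture(n)); m=camera_model(n); print(n,{k:(v if not hasattr(v,'tolist') else v.tolist()) for k,v in m.items()})
m=camera_model("wrist"); print(m)
E
```

```text
{'time_s': 0.0, 'eef_pos': array([123.02525001, 510.06290174, 203.20536727]), 'ee_rot': array([-2.41477355e-04,  1.18129791e-01,  9.92997927e-01, -6.41732564e-04]), 'grip_width': 0.9997506879939005, 'force': array([ 0.62969231, -0.36238203,  0.01743581])}
scene {'fx': 470.1153741133371, 'fy': 470.1153741133371, 'cx': 280.8155545078389, 'cy': 213.98957001649407, 'world_from_camera': [[-0.8535336466237567, -0.39001169360747034, 0.34550136458570513, 962.6399763860877], [0.5207942815658639, -0.6588639722640209, 0.5428366074066586, 634.055279897502], [0.01592577688677299, 0.643264443990112, 0.765478428650112, 968.2804437313291], [0.0, 0.0, 0.0, 1.0]]}
top {'fx': 419.2023037543857, 'fy': 419.2023037543857, 'cx': 278.98453800547094, 'cy': 199.37960311249643, 'world_from_camera': [[0.03220944127083725, 0.9760729034782838, -0.21504473717925204, 353.74425973109226], [-0.9994618949341129, 0.032789703436236654, -0.0008694384832343755, 16.108488968049535], [0.00620261781290474, 0.21495702464454783, 0.9766038117313642, 1029.0730010689074], [0.0, 0.0, 0.0, 1.0]]}
{'fx': 325.67376569264974, 'fy': 325.67376569264974, 'cx': 275.2723030796239, 'cy': 205.06113053584568, 'T_tool_cam': array([[ 2.30755431e-04,  9.65955901e-01,  2.58706676e-01,
         6.53040585e+01],
       [ 9.99999819e-01, -7.92304186e-05, -5.96128020e-04,
        -2.78612773e-01],
       [-5.55335940e-04,  2.58706767e-01, -9.65955745e-01,
        -1.69475255e+02],
       [ 0.00000000e+00,  0.00000000e+00,  0.00000000e+00,
         1.00000000e+00]])}
```

View pics/top0.png

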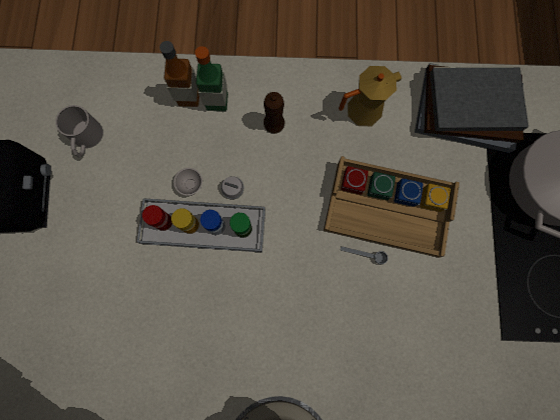

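View pics/scene0.png

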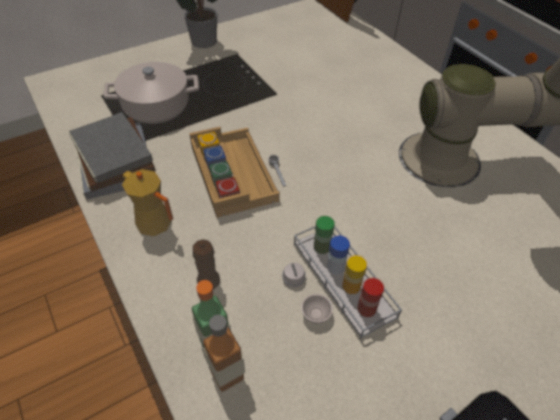

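The top view shows the wire rack on the left (+y) with caps red, yellow, blue, green at about (153,217), (183,220), (211,221), (241,224). The spice rack is on the right, with tins red, green, blue, yellow at about (355,179), (383,185), (410,191), (438,197). I'll fit both rows from colour blobs.

```bash
cat > h.py <<'E'
from rig import *
import cv2, numpy as np
from scipy.optimize import least_squares
from scipy.spatial.transform import Rotation as R
HUE=dict(red=0,yellow=24,green=65,blue=112)
def proj(P,m,W=None):
    W=np.array(m["world_from_camera"]) if W is None else W
    p=(np.atleast_2d(P)-W[:3,3])@W[:3,:3]
    return np.c_[m["cx"]-m["fx"]*p[:,0]/p[:,2], m["cy"]+m["fy"]*p[:,1]/p[:,2]]
def wristW(s):
    q=s["ee_rot"]; T=np.eye(4); T[:3,:3]=R.from_quat(np.r_[q[1:],q[0]]).as_matrix(); T[:3,3]=s["eef_pos"]
    return T@np.array(camera_model("wrist")["T_tool_cam"])
def blobs(img,col,roi,smin=110,vmin=40):
    x0,y0,x1,y1=roi; h=cv2.cvtColor(img,cv2.COLOR_BGR2HSV).astype(int)
    d=abs((h[...,0]-HUE[col]+90)%180-90)
    M=((d<(10 if col!="green" else 22))&(h[...,1]>smin)&(h[...,2]>vmin)).astype(np.uint8)
    K=np.zeros_like(M); K[y0:y1,x0:x1]=M[y0:y1,x0:x1]
    n,l,st,c=cv2.connectedComponentsWithStats(K)
    if n<2: return None
    i=1+np.argmax(st[1:,4]); return st[i],c[i]
def hullc(P,m,W=None):
    h=cv2.convexHull(proj(P,m,W).astype(np.float32)); M=cv2.moments(h); return np.array([M["m10"],M["m01"]])/M["m00"]
a=np.linspace(0,2*np.pi,24,endpoint=False)
def cap(x,y,z0=84,z1=116): return np.array([[x+22.5*np.cos(t),y+22.5*np.sin(t),z] for z in(z0,z1) for t in a])
def box(x,y,th,z0=62,z1=67):
    c,s=np.cos(th),np.sin(th); return np.array([[x+c*u-s*v,y+s*u+c*v,z] for z in(z0,z1) for u in(-27,27) for v in(-27,27)])
E
python3 - <<'E'
from h import *
for n,rj,rt in(("top",(135,195,270,250),(325,155,460,220)),("scene",(290,205,400,335),(190,125,245,205))):
    im=cv2.imread(f"pics/{n}0.png"); 
    for c in HUE: print(n,c,"jar",blobs(im,c,rj),"tin",blobs(im,c,rt))
E
```

```text
top red jar (array([142, 205,  26,  21, 386], dtype=int32), array([153.65803109, 215.10103627])) tin (array([343, 166,  25,  25, 200], dtype=int32), array([355.235, 179.12 ]))
top yellow jar (array([171, 208,  26,  25, 449], dtype=int32), array([183.5233853 , 220.06013363])) tin (array([ 326,  157,  127,   63, 3322], dtype=int32), array([384.48826008, 200.75105358]))
top green jar (array([230, 213,  20,  19, 313], dtype=int32), array([239.43450479, 222.1086262 ])) tin (array([376, 176,  15,  15, 173], dtype=int32), array([383.06358382, 183.29479769]))
top blue jar (array([200, 210,  22,  21, 336], dtype=int32), array([210.43452381, 219.55059524])) tin (array([404, 183,  15,  15, 188], dtype=int32), array([411.        , 189.98404255]))
scene red jar (array([362, 278,  22,  25, 418], dtype=int32), array([372.19856459, 289.6507177 ])) tin (array([216, 177,  23,  20, 258], dtype=int32), array([226.90310078, 186.17054264]))
scene yellow jar (array([346, 255,  21,  25, 415], dtype=int32), array([355.58072289, 266.80240964])) tin (array([ 191,  129,   54,   75, 1739], dtype=int32), array([222.09833237, 158.85393905]))
scene green jar (array([317, 217,  16,  14, 170], dtype=int32), array([324.8       , 223.24117647])) tin None
scene blue jar (array([330, 236,  19,  20, 245], dtype=int32), array([339.29795918, 244.11836735])) tin (array([210, 149,  10,   7,  55], dtype=int32), array([214.23636364, 151.74545455]))
```

Run:
```python
from h import *
m=camera_model("top"); 
J=np.array([[153.7,216],[183.5,220],[210.4,220],[239.4,222.5]]);T=np.array([[355.2,179.1],[383.1,184],[411,190],[438,197]])
off=np.array([99,33,-33,-99])
def row(p): return np.c_[p[0]-off*np.sin(p[2]),p[1]+off*np.cos(p[2])]
fj=lambda p:np.concatenate([hullc(cap(*q),m) for q in row(p)]).ravel()-J.ravel()
ft=lambda p:np.concatenate([hullc(box(*q,p[2]),m) for q in row(p)]).ravel()-T.ravel()
j=least_squares(fj,[350,200,0]);t=least_squares(ft,[400,-250,0.1])
print(j.x,j.fun.round(1));print(row(j.x).round(1));print(t.x,t.fun.round(1));print(row(t.x).round(1))
ux=np.array([np.cos(t.x[2]),np.sin(t.x[2])]);print("place",(row(t.x)-84.5*ux).round(1))
M=camera_model("scene");S=cv2.imread("pics/scene0.png")
print("scene jars",[hullc(cap(*q),M).round(1).tolist() for q in row(j.x)],"tins",[hullc(box(*q,t.x[2]),M).round(1).tolist() for q in row(t.x)])
```

```text
[ 5.04652950e+02  1.98662299e+02 -7.12386632e-03] [-0.8  2.2 -1.2 -0.6  1.3  0.5  1.8 -0.8]
[[505.4 297.7]
 [504.9 231.7]
 [504.4 165.7]
 [503.9  99.7]]
[ 6.04340616e+02 -2.62607772e+02 -1.37849809e-01] [ 0.7  1.6  0.3  1.3  0.  -0.1  0.8 -2.5]
[[ 617.9 -164.5]
 [ 608.9 -229.9]
 [ 599.8 -295.3]
 [ 590.7 -360.7]]
place [[ 534.2 -152.9]
 [ 525.2 -218.3]
 [ 516.1 -283.7]
 [ 507.  -349.1]]
scene jars [[375.0, 288.1], [356.4, 265.8], [339.0, 245.0], [322.8, 225.6]] tins [[229.4, 184.2], [221.3, 168.0], [213.7, 152.8], [206.5, 138.4]]
```

```bash
cat >> h.py <<'E'
off=np.array([99,33,-33,-99])
def row(p): return np.c_[p[0]-off*np.sin(p[2]),p[1]+off*np.cos(p[2])]
E
python3 - <<'E'
from h import *
m=camera_model("top"); 
J=np.array([[153.7,216],[183.5,220],[210.4,220],[239.4,222.5]]);T=np.array([[355.2,179.1],[383.1,184],[411,190],[438,197]])
fj=lambda p:np.concatenate([hullc(cap(*q),m) for q in row(p)]).ravel()-J.ravel()
ft=lambda p:np.concatenate([hullc(box(*q,p[2]),m) for q in row(p)]).ravel()-T.ravel()
j=least_squares(fj,[350,200,0],diff_step=1e-3,x_scale=[100,100,.1]);t=least_squares(ft,[400,-250,-0.1],diff_step=1e-3,x_scale=[100,100,.1])
print(j.x,j.fun.round(1));print(row(j.x).round(1));print(t.x,t.fun.round(1));print(row(t.x).round(1))
ux=np.array([np.cos(t.x[2]),np.sin(t.x[2])]);print("place",(row(t.x)-84.5*ux).round(1))
M=camera_model("scene")
print("scene jars",[hullc(cap(*q),M).round(1).tolist() for q in row(j.x)],"tins",[hullc(box(*q,t.x[2]),M).round(1).tolist() for q in row(t.x)])
E
```

```text
[ 5.05460502e+02  1.99417460e+02 -3.84040318e-02] [-0.9  0.5 -1.4 -1.4  1.   0.6  1.4  0.2]
[[509.3 298.3]
 [506.7 232.4]
 [504.2 166.4]
 [501.7 100.5]]
[ 6.04548796e+02 -2.61534262e+02 -1.88155921e-01] [ 0.5 -0.5 -0.1  0.5 -0.5  0.5  0.1 -0.6]
[[ 623.1 -164.3]
 [ 610.7 -229.1]
 [ 598.4 -294. ]
 [ 586.  -358.8]]
place [[ 540.1 -148.5]
 [ 527.7 -213.3]
 [ 515.4 -278.1]
 [ 503.  -343. ]]
scene jars [[373.8, 289.2], [355.9, 266.4], [339.3, 245.2], [323.8, 225.4]] tins [[227.7, 185.0], [220.8, 168.4], [214.4, 152.9], [208.3, 138.2]]
```

```bash
python3 -m crank '[[[0,0,-0.25,0,0,1,85],[0,0,-0.25,0,0,1,85],[0,0,-0.25,0,0,1,85],[0,0,-0.25,0,0,1,85],[0,0,-0.25,0,0,1,85],[0,0,-0.25,0,0,1,85],[0,0,-0.25,0,0,1,85],[0,0,-0.25,0,0,1,85]]]' 40
python3 -m crank '[[[0,0,0,0,0,1,85],[0,0,0,0,0,0.8,85],[-0.74,0.98,0,0,0,0,85],[-0.74,0.98,0,0,0,0,85],[-0.74,0.98,0,0,0,0,85],[-0.74,0.98,0,0,0,0,85],[-0.74,0.98,0,0,0,0,85],[-0.74,0.98,0,0,0,0,85]]]'
python3 -m crank '[[[-0.74,0.98,0,0,0,0,85],[-0.74,0.98,0,0,0,0,85],[-0.74,0.98,0,0,0,0,85],[-0.74,0.98,0,0,0,0,85],[-0.74,0.98,0,0,0,0,85],[-0.74,0.98,0,0,0,0,85],[-0.74,0.98,0,0,0,0,85],[-0.74,0.98,0,0,0,0,85]]]'
python3 -m crank '[[[-0.74,0.98,0,0,0,0,85],[-0.74,0.98,0,0,0,0,85],[0,0,0,0,0,0,85],[0,0,0,0,0,0,85],[0,0,0,0,0,0,85],[0,0,0,0,0,0,85],[0,0,0,0,0,0,85],[0,0,0,0,0,0,85]]]'
python3 - <<'E'
from h import *
s=sense(); cv2.imwrite("pics/w1.png",capture("wrist")); np.save("w1.npy",wristW(s)); print(s["joints"],s["force"])
E
```

```text
time_s: 0.9
eef_pos: [123.1, 510.2, 253.7]
ee_rot: [0.0, 0.629, 0.778, -0.0]
force: [0.2, 0.6, -0.2]
grip_width: 0.996
grip_force: 0.0
time_s: 1.7
eef_pos: [267.0, 393.4, 253.6]
ee_rot: [-0.0, 0.719, 0.695, -0.0]
force: [0.7, 0.3, -0.3]
grip_width: 0.999
grip_force: 0.0
time_s: 2.5
eef_pos: [457.8, 238.8, 253.5]
ee_rot: [-0.0, 0.719, 0.695, -0.0]
force: [1.1, 1.4, -0.0]
grip_width: 0.996
grip_force: 0.0
time_s: 3.3
eef_pos: [504.5, 201.4, 253.9]
ee_rot: [0.0, 0.719, 0.695, 0.0]
force: [-0.3, 1.1, -0.8]
grip_width: 0.995
grip_force: 0.0
[ 1.64065191e-01  3.23245228e-01  1.35326789e+00 -1.22015408e-05
  1.46487373e+00  1.97807918e-01] [-0.27409684  1.06921489 -0.82256669]
```

View pics/w1.png

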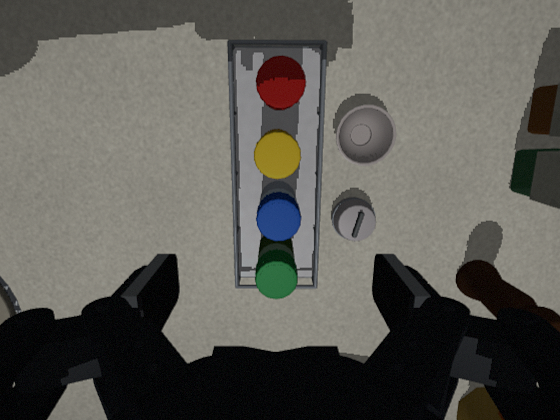

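The wrist view shows caps red (281,82), yellow (277,155), blue (279,216) and green (276,273), all standing in the rack. Next I'll fit their positions.

Run:
```python
from h import *
im=cv2.imread("pics/w1.png");W=np.load("w1.npy");m=camera_model("wrist")
for c,roi in(("red",(250,50,315,115)),("yellow",(245,122,310,184)),("blue",(250,184,308,246)),("green",(250,245,305,302))):
    h=blobs(im,c,roi,120,60); 
    f=lambda p:hullc(cap(*p),m,W)-h[1]
    r=least_squares(f,[505,200],diff_step=1e-3); print(c,h[0],h[1].round(1),r.x.round(1),abs(r.fun).max().round(2), proj(cap(*r.x),m,W).min(0).round(0),proj(cap(*r.x),m,W).max(0).round(0))
```

```text
red [ 257   56   49   54 1471] [280.2  86.5] [512.1 293. ] 0.0 [255.  60.] [306. 114.]
yellow [ 254  131   47   48 1750] [276.8 154.8] [507.1 232.3] 0.0 [253. 130.] [301. 179.]
blue [ 256  198   45   43 1475] [278.  219.4] [506.2 165.7] 0.0 [255. 194.] [301. 244.]
green [ 255  261   42   37 1215] [275.9 279.2] [501.7  97.3] 0.0 [254. 253.] [297. 304.]
```

```bash
python3 -m crank '[[[-0.81,0,0,0,0,0,85],[-0.81,0,0,0,0,0,85],[-0.81,0,0,0,0,0,85],[-0.81,0,0,0,0,0,85],[-0.8,0,0,0,0,0,85],[0,0,1,0,0,0,85],[0,0,1,0,0,0,85],[0,0,1,0,0,0,85]]]'
python3 -m crank '[[[0,0,1,0,0,0,85],[0,0,1,0,0,0,85],[0,0,1,0,0,0,85],[0,0,0.5,0,0,0,85],[0,0,0.38,0,0,0,85],[0,0,0,0,0,0,85],[0,0,0,0,0,0,85],[0,0,0,0,0,0,85]]]'
python3 -m crank '[[[0,0,0,0,0,0,35],[0,0,0,0,0,0,35],[0,0,0,0,0,0,35],[0,0,0,0,0,0,35],[0,0,0,0,0,0,35],[0,0,0,0,0,0,35],[0,0,0,0,0,0,35],[0,0,0,0,0,0,35]]]' 40
```

```text
time_s: 4.15
eef_pos: [501.2, 100.0, 178.1]
ee_rot: [0.0, 0.719, 0.695, 0.0]
force: [-0.0, -0.2, -0.0]
grip_width: 0.995
grip_force: 0.0
time_s: 4.95
eef_pos: [501.9, 100.1, 82.8]
ee_rot: [0.001, 0.719, 0.695, 0.001]
force: [-0.1, -0.8, 0.3]
grip_width: 0.998
grip_force: 0.0
time_s: 5.75
eef_pos: [501.6, 100.1, 82.4]
ee_rot: [0.0, 0.719, 0.695, 0.0]
force: [-0.5, -0.2, 6.2]
grip_width: 0.495
grip_force: 39.8
```

```bash
python3 -m crank '[[[0,0,-0.4,0,0,0,35],[0,0,-1,0,0,0,35],[0,0,-1,0,0,0,35],[0,0,-1,0,0,0,35],[0,0,-1,0,0,0,35],[0,0,-1,0,0,0,35],[0,0,-0.5,0,0,0,35],[0,0,0,0,0,0,35]]]'
python3 -m crank '[[[-0.5,0.06,0,0,0,0,35],[-0.96,0.11,0,0,0,0,35],[-0.96,0.11,0,0,0,0,35],[-0.96,0.11,0,0,0,0,35],[-0.96,0.11,0,0,0,0,35],[-0.96,0.11,0,0,0,0,35],[-0.96,0.11,0,0,0,0,35],[-0.96,0.11,0,0,0,0,35]]]'
python3 -m crank '[[[-0.96,0.11,0,0,0,0,35],[-0.96,0.11,0,0,0,0,35],[-0.96,0.11,0,0,0,0,35],[-0.96,0.11,0,0,0,0,35],[-0.96,0.11,0,0,0,0,35],[-0.5,0.1,0,0,0,0.55,35],[0,0,0,0,0,0.55,35],[0,0,0,0,0,0,35]]]'
python3 -m crank '[[[0,0,0,0,0,0,35],[0,0,0,0,0,0,35],[0,0,0,0,0,0,35],[0,0,0,0,0,0,35],[0,0,0,0,0,0,35],[0,0,0,0,0,0,35],[0,0,0,0,0,0,35],[0,0,0,0,0,0,35]]]'
python3 - <<'E'
from h import *
s=sense(); cv2.imwrite("pics/w2.png",capture("wrist")); np.save("w2.npy",wristW(s)); print(s["joints"],s["ee_rot"])
E
```

```text
time_s: 6.55
eef_pos: [501.8, 100.2, 231.1]
ee_rot: [0.001, 0.719, 0.695, 0.001]
force: [0.8, 0.5, -2.4]
grip_width: 0.492
grip_force: 41.1
time_s: 7.35
eef_pos: [515.1, -82.6, 228.0]
ee_rot: [-0.001, 0.719, 0.695, -0.001]
force: [0.7, 1.2, -3.0]
grip_width: 0.493
grip_force: 41.1
time_s: 8.15
eef_pos: [526.7, -214.8, 227.9]
ee_rot: [-0.001, 0.771, 0.637, -0.0]
force: [0.5, -0.4, -0.9]
grip_width: 0.498
grip_force: 41.1
time_s: 8.95
eef_pos: [527.5, -214.0, 229.3]
ee_rot: [-0.0, 0.77, 0.638, -0.0]
force: [-1.1, -0.1, -2.1]
grip_width: 0.495
grip_force: 41.1
[-5.91026533e-01  3.95626832e-01  1.31548624e+00 -1.64139911e-05
  1.43050225e+00 -4.03193975e-01] [-8.55955312e-06  7.70301162e-01  6.37680265e-01 -1.10144696e-05]
```

View pics/w2.png

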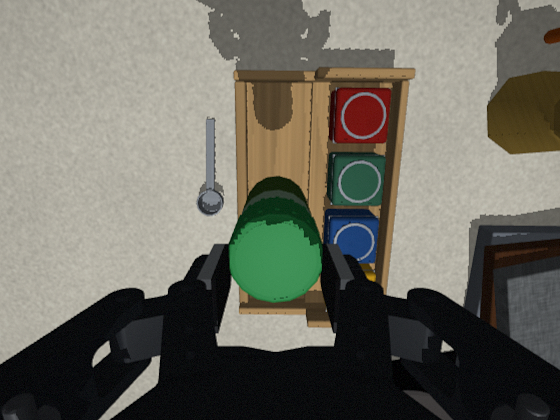

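The jar is held upright. Lid rings show at red (363,115), green (358,181) and blue (351,240). I'll fit the tin row from these.

Run:
```python
from h import *
im=cv2.imread("pics/w2.png");W=np.load("w2.npy");m=camera_model("wrist")
g=cv2.GaussianBlur(cv2.cvtColor(im,cv2.COLOR_BGR2GRAY),(3,3),0)
C=[]
for x,y in((363,115),(358,181),(351,240)):
    c=cv2.HoughCircles(g[y-30:y+30,x-30:x+30],cv2.HOUGH_GRADIENT,1,60,param1=120,param2=10,minRadius=18,maxRadius=28)
    c=c[0,0]+[x-30,y-30,0] if c is not None else np.array([x,y,0]); print(c.round(1)); C.append(c[:2])
C=np.array(C)
d=np.c_[(C[:,0]-m["cx"])/m["fx"],-(C[:,1]-m["cy"])/m["fy"],-np.ones(3)]@W[:3,:3].T
P=W[:3,3]+d*((67-W[2,3])/d[:,2])[:,None]; print(P.round(1))
f=lambda p:(proj(np.c_[row(p),np.full(4,67)],m,W)[:3]-C).ravel()
r=least_squares(f,[604,-261,-.188],x_scale=[100,100,.1]);p=r.x;print(p,r.fun.round(1))
print("tins",row(p).round(1));print("place",(row(p)-84.5*np.array([np.cos(p[2]),np.sin(p[2])])).round(1))
```

```text
[364.5 115.5  20.2]
[359.5 182.5  19.3]
[354.5 244.5  21.6]
[[ 626.2 -164.1   67. ]
 [ 613.3 -229.7   67. ]
 [ 599.7 -297.    67. ]]
[ 6.06587224e+02 -2.62362590e+02 -1.98788848e-01] [ 0.1  1.3 -0.2  0.3  0.1 -2. ]
tins [[ 626.1 -165.3]
 [ 613.1 -230. ]
 [ 600.1 -294.7]
 [ 587.  -359.4]]
place [[ 543.3 -148.6]
 [ 530.3 -213.3]
 [ 517.2 -278. ]
 [ 504.2 -342.7]]
```

```bash
python3 -m crank '[[[0,0.06,1,0,0,0,35],[0,0,1,0,0,0,35],[0,0,1,0,0,0,35],[0,0,1,0,0,0,35],[0,0,1,0,0,0,35],[0,0,0.5,0,0,0,35],[0,0,0.3,0,0,0,35],[0,0,0.1,0,0,0,35]]]'
python3 -m crank '[[[0,0,0.06,0,0,0,35],[0,0,0.05,0,0,0,35],[0,0,0.03,0,0,0,35],[0,0,0,0,0,0,35],[0,0,0,0,0,0,35],[0,0,0,0,0,0,35],[0,0,0,0,0,0,35],[0,0,0,0,0,0,35]]]'
```

```text
time_s: 9.8
eef_pos: [529.2, -214.3, 81.8]
ee_rot: [0.0, 0.77, 0.638, 0.0]
force: [0.3, 1.2, -1.3]
grip_width: 0.494
grip_force: 41.1
time_s: 10.6
eef_pos: [529.2, -214.3, 78.6]
ee_rot: [0.0, 0.77, 0.638, 0.0]
force: [0.7, 0.3, -0.7]
grip_width: 0.493
grip_force: 41.4
```

```bash
python3 -m crank '[[[0,0,0.04,0,0,0,35],[0,0,0.04,0,0,0,35],[0,0,0,0,0,0,35],[0,0,0,0,0,0,35],[0,0,0,0,0,0,35],[0,0,0,0,0,0,35],[0,0,0,0,0,0,35],[0,0,0,0,0,0,35]]]'
```

```text
time_s: 11.4
eef_pos: [529.7, -214.6, 78.3]
ee_rot: [0.001, 0.77, 0.638, 0.0]
force: [-2.5, 1.3, 14.4]
grip_width: 0.495
grip_force: 42.9
```

```bash
python3 -m crank '[[[0,0,0,0,0,0,62],[0,0,0,0,0,0,62],[0,0,0,0,0,0,62],[0,0,0,0,0,0,62],[0,0,-0.2,0,0,0,62],[0,0,-0.8,0,0,0,62],[0,0,-1,0,0,0,62],[0,0,-1,0,0,0,62]]]'
python3 -m crank '[[[0,0,-1,0,0,0,85],[0,0,-1,0,0,0,85],[0,0,-1,0,0,0,85],[0.5,-0.13,0,0,0,0,85],[0.92,-0.24,0,0,0,0,85],[0.92,-0.24,0,0,0,0,85],[0.92,-0.24,0,0,0,0,85],[0.92,-0.24,0,0,0,0,85]]]'
python3 -m crank '[[[0.92,-0.24,0,0,0,0,85],[0.92,-0.24,0,0,0,0,85],[0.92,-0.24,0,0,0,0,85],[0.92,-0.24,0,0,0,0,85],[0.92,-0.24,0,0,0,0,85],[0.92,-0.24,0,0,0,0,85],[0.92,-0.24,0,0,0,0,85],[0.92,-0.24,0,0,0,0,85]]]'
python3 -m crank '[[[0.92,-0.24,0,0,0,0,85],[0.92,-0.24,0,0,0,0,85],[0.92,-0.24,0,0,0,0,85],[0.47,-0.06,0,0,0,0,85],[0,0,0,0,0,0,85],[0,0,0,0,0,0,85],[0,0,0,0,0,0,85],[0,0,0,0,0,0,85]]]'
python3 - <<'E'
from h import *
s=sense(); cv2.imwrite("pics/w3.png",capture("wrist")); np.save("w3.npy",wristW(s)); cv2.imwrite("pics/s3.png",capture("scene"))
E
```

```text
time_s: 12.2
eef_pos: [528.9, -214.2, 152.4]
ee_rot: [-0.0, 0.77, 0.638, -0.0]
force: [0.7, -0.5, -0.4]
grip_width: 0.726
grip_force: 0.0
time_s: 13.0
eef_pos: [521.2, -105.0, 225.7]
ee_rot: [-0.0, 0.77, 0.638, -0.0]
force: [0.6, -0.3, -0.7]
grip_width: 0.999
grip_force: 0.0
time_s: 13.8
eef_pos: [508.3, 84.6, 225.8]
ee_rot: [-0.0, 0.77, 0.638, -0.0]
force: [0.1, -0.5, -0.1]
grip_width: 0.996
grip_force: 0.0
time_s: 14.6
eef_pos: [505.0, 165.4, 226.3]
ee_rot: [0.0, 0.771, 0.637, -0.0]
force: [-0.3, -0.3, 0.0]
grip_width: 0.995
grip_force: 0.0
```

View pics/s3.png

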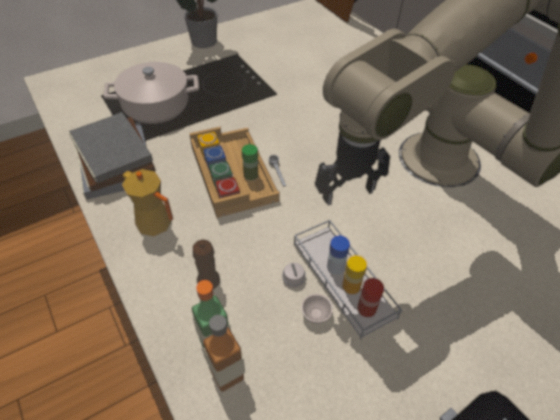

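View pics/w3.png

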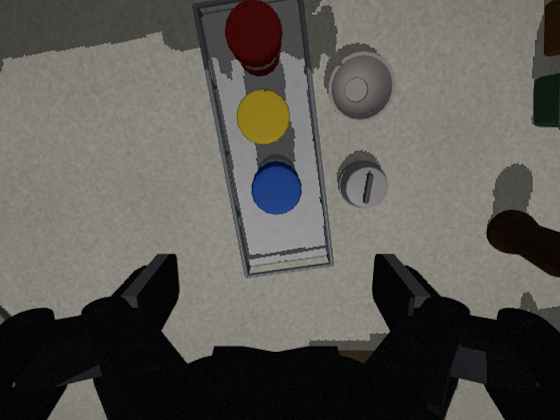

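The scene view shows green upright on the shelf at (250,160). The wrist view shows blue centred between the fingers at (277,190). Next is blue.

```bash
python3 -m crank '[[[0,0,1,0,0,0,85],[0,0,1,0,0,0,85],[0,0,1,0,0,0,85],[0,0,1,0,0,0,85],[0,0,1,0,0,0,85],[0,0,0.5,0,0,0,85],[0,0,0.26,0,0,0,85],[0,0,0,0,0,0,85]]]'
python3 -m crank '[[[0,0,0,0,0,0,35],[0,0,0,0,0,0,35],[0,0,0,0,0,0,35],[0,0,0,0,0,0,35],[0,0,0,0,0,0,35],[0,0,0,0,0,0,35],[0,0,0,0,0,0,35],[0,0,0,0,0,0,35]]]' 40
python3 -m crank '[[[0,0,-0.4,0,0,0,35],[0,0,-1,0,0,0,35],[0,0,-1,0,0,0,35],[0,0,-1,0,0,0,35],[0,0,-1,0,0,0,35],[0,0,-1,0,0,0,35],[0,0,-0.5,0,0,0,35],[0,0,0,0,0,0,35]]]'
python3 -m crank '[[[-0.5,0.1,0,0,0,0,35],[-0.95,0.2,0,0,0,0,35],[-0.95,0.21,0,0,0,0,35],[-0.95,0.2,0,0,0,0,35],[-0.95,0.21,0,0,0,0,35],[-0.95,0.2,0,0,0,0,35],[-0.95,0.21,0,0,0,0,35],[-0.95,0.2,0,0,0,0,35]]]'
python3 -m crank '[[[-0.95,0.21,0,0,0,0,35],[-0.95,0.2,0,0,0,0,35],[-0.95,0.21,0,0,0,0,35],[-0.95,0.2,0,0,0,0,35],[-0.95,0.21,0,0,0,0,35],[-0.95,0.2,0,0,0,0,35],[-0.95,0.21,0,0,0,0,35],[-0.95,0.2,0,0,0,0,35]]]'
python3 -m crank '[[[-0.95,0.21,0,0,0,0,35],[-0.95,0.2,0,0,0,0,35],[-0.7,0.17,0,0,0,0,35],[0,0,0,0,0,0,35],[0,0,0,0,0,0,35],[0,0,0,0,0,0,35],[0,0,0,0,0,0,35],[0,0,0,0,0,0,35]]]'
```

```text
time_s: 15.5
eef_pos: [505.0, 166.1, 82.2]
ee_rot: [-0.0, 0.77, 0.638, -0.0]
force: [-0.3, -0.6, -0.0]
grip_width: 0.999
grip_force: 0.0
time_s: 16.3
eef_pos: [505.6, 166.3, 83.4]
ee_rot: [0.001, 0.77, 0.638, 0.001]
force: [-0.8, -0.5, 5.3]
grip_width: 0.491
grip_force: 39.7
time_s: 17.1
eef_pos: [505.4, 166.3, 231.3]
ee_rot: [0.001, 0.77, 0.638, 0.001]
force: [0.7, 0.4, -2.1]
grip_width: 0.491
grip_force: 40.9
time_s: 17.9
eef_pos: [508.2, -18.2, 228.3]
ee_rot: [-0.001, 0.77, 0.637, -0.001]
force: [0.4, 1.2, -1.4]
grip_width: 0.495
grip_force: 40.9
time_s: 18.7
eef_pos: [512.8, -212.3, 228.1]
ee_rot: [-0.001, 0.77, 0.637, -0.001]
force: [0.9, -0.6, -1.3]
grip_width: 0.49
grip_force: 40.9
time_s: 19.5
eef_pos: [516.0, -276.9, 229.9]
ee_rot: [0.0, 0.77, 0.638, -0.0]
force: [-0.3, 0.3, -2.1]
grip_width: 0.492
grip_force: 40.9
```

```bash
python3 -m crank '[[[-0.04,0,1,0,0,0,35],[0,0,1,0,0,0,35],[0,0,1,0,0,0,35],[0,0,1,0,0,0,35],[0,0,1,0,0,0,35],[0,0,0.5,0,0,0,35],[0,0,0.3,0,0,0,35],[0,0,0.14,0,0,0,35]]]'
python3 -m crank '[[[0,0,0.06,0,0,0,35],[0,0,0.04,0,0,0,35],[0,0,0.02,0,0,0,35],[0,0,0.02,0,0,0,35],[0,0,0,0,0,0,35],[0,0,0,0,0,0,35],[0,0,0,0,0,0,35],[0,0,0,0,0,0,35]]]'
```

```text
time_s: 20.3
eef_pos: [516.0, -278.4, 81.4]
ee_rot: [0.0, 0.77, 0.638, 0.0]
force: [-0.9, 0.6, -1.5]
grip_width: 0.495
grip_force: 41.0
time_s: 21.1
eef_pos: [516.5, -279.0, 79.4]
ee_rot: [0.001, 0.77, 0.638, 0.0]
force: [-0.6, 0.9, 7.3]
grip_width: 0.493
grip_force: 42.1
```

```bash
python3 -m crank '[[[0,0,0,0,0,0,62],[0,0,0,0,0,0,62],[0,0,0,0,0,0,62],[0,0,0,0,0,0,62],[0,0,-0.2,0,0,0,62],[0,0,-0.8,0,0,0,62],[0,0,-1,0,0,0,62],[0,0,-1,0,0,0,62]]]'
python3 -m crank '[[[0,0,-1,0,0,0,85],[0,0,-1,0,0,0,85],[0,0,-1,0,0,0,85],[0.5,-0.1,0,0,0,0,85],[0.95,-0.2,0,0,0,0,85],[0.95,-0.2,0,0,0,0,85],[0.95,-0.2,0,0,0,0,85],[0.95,-0.2,0,0,0,0,85]]]'
python3 -m crank '[[[0.95,-0.2,0,0,0,0,85],[0.95,-0.2,0,0,0,0,85],[0.95,-0.2,0,0,0,0,85],[0.95,-0.2,0,0,0,0,85],[0.95,-0.2,0,0,0,0,85],[0.95,-0.2,0,0,0,0,85],[0.95,-0.2,0,0,0,0,85],[0.95,-0.2,0,0,0,0,85]]]'
python3 -m crank '[[[0.95,-0.2,0,0,0,0,85],[0.95,-0.2,0,0,0,0,85],[0.95,-0.2,0,0,0,0,85],[0.95,-0.2,0,0,0,0,85],[0.95,-0.2,0,0,0,0,85],[0.95,-0.2,0,0,0,0,85],[0.95,-0.2,0,0,0,0,85],[0.95,-0.2,0,0,0,0,85]]]'
python3 -m crank '[[[0.52,-0.09,0,0,0,0,85],[0,0,0,0,0,0,85],[0,0,0,0,0,0,85],[0,0,0,0,0,0,85],[0,0,0,0,0,0,85],[0,0,0,0,0,0,85],[0,0,0,0,0,0,85],[0,0,0,0,0,0,85]]]'
python3 - <<'E'
from h import *
s=sense(); cv2.imwrite("pics/w4.png",capture("wrist")); W=wristW(s);m=camera_model("wrist"); T=capture("top"); cv2.imwrite("pics/t4.png",cv2.resize(T[140:270,310:480],None,fx=4,fy=4))
h=blobs(cv2.imread("pics/w4.png"),"yellow",(180,100,380,260),120,60);r=least_squares(lambda p:hullc(cap(*p),m,W)-h[1],[505,230],diff_step=1e-3);print(h,r.x)
E
```

```text
time_s: 21.9
eef_pos: [515.7, -278.3, 154.0]
ee_rot: [-0.0, 0.77, 0.638, -0.0]
force: [-1.2, 0.0, 0.7]
grip_width: 0.731
grip_force: 0.0
time_s: 22.7
eef_pos: [513.4, -167.1, 227.3]
ee_rot: [-0.0, 0.77, 0.638, -0.0]
force: [-0.6, 0.2, -0.7]
grip_width: 0.994
grip_force: 0.0
time_s: 23.5
eef_pos: [509.4, 27.0, 227.3]
ee_rot: [-0.0, 0.77, 0.638, -0.0]
force: [0.1, -0.3, 0.1]
grip_width: 0.993
grip_force: 0.0
time_s: 24.3
eef_pos: [505.4, 220.9, 227.3]
ee_rot: [-0.0, 0.77, 0.638, -0.0]
force: [0.5, -0.2, -0.2]
grip_width: 0.996
grip_force: 0.0
time_s: 25.1
eef_pos: [506.4, 232.7, 227.8]
ee_rot: [0.0, 0.77, 0.638, 0.0]
force: [-0.6, -0.4, 0.4]
grip_width: 1.0
grip_force: 0.0
(array([ 252,  168,   49,   50, 1886], dtype=int32), array([276.03923648, 192.9533404 ])) [506.87816058 231.06850125]
```

View pics/t4.png

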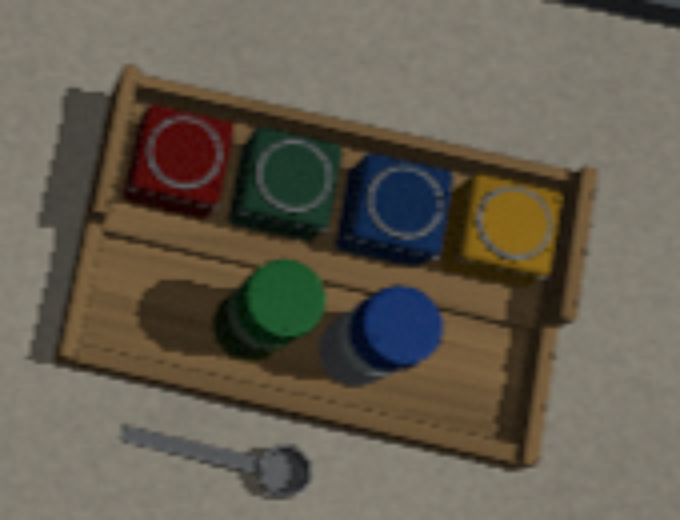

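Green and blue stand upright in front of their tins. In the crop, the cap tops are at (285,299) and (402,327), and the lids at (294,174) and (406,201). I'll check the numbers and pick yellow.

```bash
python3 - <<'E'
from h import *
m=camera_model("top");C=np.array([[185,151],[294,174],[406,201],[515,222]])/4+[309.6,139.6]
r=least_squares(lambda p:(proj(np.c_[row(p),np.full(4,67)],m)-C).ravel(),[604,-261,-.19],x_scale=[100,100,.1]);p=r.x;print(p,r.fun.round(1))
W=np.array(m["world_from_camera"])
for q,o in(((285,299),33),((402,327),-33)):
    u=np.array(q)/4+[309.6,139.6]; d=W[:3,:3]@[(u[0]-m["cx"])/m["fx"],-(u[1]-m["cy"])/m["fy"],-1]; P=(W[:3,3]+d*(112-W[2,3])/d[2])[:2]-p[:2]
    c,s=np.cos(p[2]),np.sin(p[2]); print("dx from tin",(c*P[0]+s*P[1]).round(1),"dy",(-s*P[0]+c*P[1]-o).round(1))
E
python3 -m crank '[[[-0.02,0,1,0,0,0,85],[0,0,1,0,0,0,85],[0,0,1,0,0,0,85],[0,0,1,0,0,0,85],[0,0,1,0,0,0,85],[0,0,0.5,0,0,0,85],[0,0,0.32,0,0,0,85],[0,0,0,0,0,0,85]]]'
python3 -m crank '[[[0,0,0,0,0,0,35],[0,0,0,0,0,0,35],[0,0,0,0,0,0,35],[0,0,0,0,0,0,35],[0,0,0,0,0,0,35],[0,0,0,0,0,0,35],[0,0,0,0,0,0,35],[0,0,0,0,0,0,35]]]' 40
python3 -m crank '[[[0,0,-0.4,0,0,0,35],[0,0,-1,0,0,0,35],[0,0,-1,0,0,0,35],[0,0,-1,0,0,0,35],[0,0,-1,0,0,0,35],[0,0,-1,0,0,0,35],[0,0,-0.5,0,0,0,35],[0,0,0,0,0,0,35]]]'
```

```text
[ 6.06638573e+02 -2.61628269e+02 -1.89774235e-01] [ 0.1  0.   0.2  0.2 -0.3 -0.5  0.1  0.2]
dx from tin -85.6 dy 2.3
dx from tin -86.8 dy 2.2
time_s: 26.0
eef_pos: [506.2, 232.3, 82.0]
ee_rot: [-0.0, 0.77, 0.638, -0.0]
force: [0.3, -0.1, 1.0]
grip_width: 0.999
grip_force: 0.0
time_s: 26.8
eef_pos: [506.9, 232.5, 83.5]
ee_rot: [0.0, 0.77, 0.638, 0.001]
force: [-0.7, -1.0, 5.2]
grip_width: 0.494
grip_force: 39.7
time_s: 27.6
eef_pos: [506.8, 232.5, 231.4]
ee_rot: [0.001, 0.77, 0.638, 0.001]
force: [-0.3, 0.4, -2.5]
grip_width: 0.49
grip_force: 40.9
```

```bash
python3 -m crank '[[[-0.5,0.1,0,0,0,0,35],[-0.95,0.17,0,0,0,0,35],[-0.95,0.18,0,0,0,0,35],[-0.95,0.17,0,0,0,0,35],[-0.95,0.18,0,0,0,0,35],[-0.95,0.17,0,0,0,0,35],[-0.95,0.18,0,0,0,0,35],[-0.95,0.18,0,0,0,0,35]]]'
python3 -m crank '[[[-0.95,0.17,0,0,0,0,35],[-0.95,0.18,0,0,0,0,35],[-0.95,0.17,0,0,0,0,35],[-0.95,0.18,0,0,0,0,35],[-0.95,0.17,0,0,0,0,35],[-0.95,0.18,0,0,0,0,35],[-0.95,0.17,0,0,0,0,35],[-0.95,0.18,0,0,0,0,35]]]'
python3 -m crank '[[[-0.95,0.17,0,0,0,0,35],[-0.95,0.18,0,0,0,0,35],[-0.95,0.17,0,0,0,0,35],[-0.95,0.18,0,0,0,0,35],[-0.95,0.17,0,0,0,0,35],[-0.95,0.18,0,0,0,0,35],[-0.95,0.17,0,0,0,0,35],[-0.95,0.18,0,0,0,0,35]]]'
python3 -m crank '[[[-0.31,0.06,0,0,0,0,35],[0,0,0,0,0,0,35],[0,0,0,0,0,0,35],[0,0,0,0,0,0,35],[0,0,0,0,0,0,35],[0,0,0,0,0,0,35],[0,0,0,0,0,0,35],[0,0,0,0,0,0,35]]]'
```

```text
time_s: 28.4
eef_pos: [504.6, 48.9, 228.3]
ee_rot: [-0.001, 0.77, 0.637, -0.001]
force: [0.6, 0.1, -1.0]
grip_width: 0.488
grip_force: 40.9
time_s: 29.2
eef_pos: [503.3, -144.0, 228.2]
ee_rot: [-0.001, 0.77, 0.637, -0.001]
force: [0.1, -0.4, -1.8]
grip_width: 0.49
grip_force: 40.9
time_s: 30.0
eef_pos: [502.1, -337.1, 228.1]
ee_rot: [-0.001, 0.77, 0.637, -0.0]
force: [-0.5, -0.9, -1.0]
grip_width: 0.491
grip_force: 40.9
time_s: 30.8
eef_pos: [503.4, -343.6, 229.8]
ee_rot: [0.0, 0.77, 0.638, 0.0]
force: [-0.1, -0.1, -1.3]
grip_width: 0.492
grip_force: 40.9
```

```bash
python3 -m crank '[[[0,0.03,1,0,0,0,35],[0,0,1,0,0,0,35],[0,0,1,0,0,0,35],[0,0,1,0,0,0,35],[0,0,1,0,0,0,35],[0,0,0.5,0,0,0,35],[0,0,0.3,0,0,0,35],[0,0,0.14,0,0,0,35]]]'
python3 -m crank '[[[0,0,0.06,0,0,0,35],[0,0,0.04,0,0,0,35],[0,0,0.02,0,0,0,35],[0,0,0.02,0,0,0,35],[0,0,0,0,0,0,35],[0,0,0,0,0,0,35],[0,0,0,0,0,0,35],[0,0,0,0,0,0,35]]]'
```

```text
time_s: 31.6
eef_pos: [504.3, -344.0, 81.4]
ee_rot: [0.0, 0.77, 0.638, 0.0]
force: [-0.1, 0.0, -0.7]
grip_width: 0.491
grip_force: 40.9
time_s: 32.4
eef_pos: [504.7, -344.5, 79.5]
ee_rot: [0.001, 0.77, 0.638, 0.0]
force: [-0.7, 0.4, 7.5]
grip_width: 0.487
grip_force: 42.0
```

```bash
python3 -m crank '[[[0,0,0,0,0,0,62],[0,0,0,0,0,0,62],[0,0,0,0,0,0,62],[0,0,0,0,0,0,62],[0,0,-0.2,0,0,0,62],[0,0,-0.8,0,0,0,62],[0,0,-1,0,0,0,62],[0,0,-1,0,0,0,62]]]'
python3 -m crank '[[[0,0,-1,0,0,0,85],[0,0,-1,0,0,0,85],[0,0,-1,0,0,0,85],[0.5,-0.1,0,0,0,0,85],[0.95,-0.17,0,0,0,0,85],[0.95,-0.17,0,0,0,0,85],[0.95,-0.17,0,0,0,0,85],[0.95,-0.17,0,0,0,0,85]]]'
python3 -m crank '[[[0.95,-0.17,0,0,0,0,85],[0.95,-0.17,0,0,0,0,85],[0.95,-0.17,0,0,0,0,85],[0.95,-0.17,0,0,0,0,85],[0.95,-0.17,0,0,0,0,85],[0.95,-0.17,0,0,0,0,85],[0.95,-0.17,0,0,0,0,85],[0.95,-0.17,0,0,0,0,85]]]'
python3 -m crank '[[[0.95,-0.17,0,0,0,0,85],[0.95,-0.17,0,0,0,0,85],[0.95,-0.17,0,0,0,0,85],[0.95,-0.17,0,0,0,0,85],[0.95,-0.17,0,0,0,0,85],[0.95,-0.17,0,0,0,0,85],[0.95,-0.17,0,0,0,0,85],[0.95,-0.17,0,0,0,0,85]]]'
python3 -m crank '[[[0.95,-0.17,0,0,0,0,85],[0.95,-0.17,0,0,0,0,85],[0.95,-0.17,0,0,0,0,85],[0.95,-0.17,0,0,0,0,85],[0.95,-0.17,0,0,0,0,85],[0.95,-0.17,0,0,0,0,85],[0.07,-0.06,0,0,0,0,85],[0,0,0,0,0,0,85]]]'
python3 -m crank '[[[0,0,0,0,0,0,85],[0,0,0,0,0,0,85],[0,0,0,0,0,0,85],[0,0,0,0,0,0,85],[0,0,0,0,0,0,85],[0,0,0,0,0,0,85],[0,0,0,0,0,0,85],[0,0,0,0,0,0,85]]]'
python3 - <<'E'
from h import *
s=sense(); cv2.imwrite("pics/w5.png",capture("wrist")); W=wristW(s);m=camera_model("wrist")
h=blobs(cv2.imread("pics/w5.png"),"red",(180,100,380,260),100,30);r=least_squares(lambda p:hullc(cap(*p),m,W)-h[1],[505,300],diff_step=1e-3);print(h,r.x)
E
```

```text
time_s: 33.2
eef_pos: [504.0, -343.8, 154.0]
ee_rot: [-0.0, 0.77, 0.638, -0.0]
force: [0.1, 0.2, 0.5]
grip_width: 0.725
grip_force: 0.0
time_s: 34.0
eef_pos: [504.7, -233.1, 227.2]
ee_rot: [-0.0, 0.77, 0.638, -0.0]
force: [-0.0, -0.1, -0.3]
grip_width: 0.998
grip_force: 0.0
time_s: 34.8
eef_pos: [506.5, -40.1, 227.3]
ee_rot: [-0.0, 0.77, 0.638, -0.0]
force: [1.3, -0.0, 0.0]
grip_width: 0.999
grip_force: 0.0
time_s: 35.6
eef_pos: [508.5, 152.7, 227.3]
ee_rot: [-0.0, 0.77, 0.638, -0.0]
force: [-0.5, -1.1, -0.5]
grip_width: 0.993
grip_force: 0.0
time_s: 36.4
eef_pos: [509.0, 298.3, 227.3]
ee_rot: [-0.0, 0.77, 0.638, -0.001]
force: [0.1, -0.4, -0.8]
grip_width: 1.002
grip_force: 0.0
time_s: 37.2
eef_pos: [509.7, 298.2, 227.8]
ee_rot: [0.0, 0.77, 0.638, 0.0]
force: [-1.0, 0.1, -0.5]
grip_width: 0.998
grip_force: 0.0
(array([ 254,  157,   50,   61, 2234], dtype=int32), array([278.24753805, 188.67233662])) [512.81199183 300.15966615]
```

View pics/w5.png

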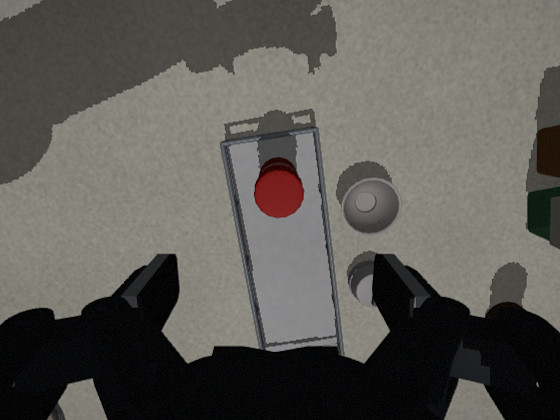

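Only red is left, with its cap at (279,193) centred between the fingers.

```bash
python3 -m crank '[[[0,0.06,1,0,0,0,85],[0,0,1,0,0,0,85],[0,0,1,0,0,0,85],[0,0,1,0,0,0,85],[0,0,1,0,0,0,85],[0,0,0.5,0,0,0,85],[0,0,0.32,0,0,0,85],[0,0,0,0,0,0,85]]]'
python3 -m crank '[[[0,0,0,0,0,0,35],[0,0,0,0,0,0,35],[0,0,0,0,0,0,35],[0,0,0,0,0,0,35],[0,0,0,0,0,0,35],[0,0,0,0,0,0,35],[0,0,0,0,0,0,35],[0,0,0,0,0,0,35]]]' 40
python3 -m crank '[[[0,0,-0.4,0,0,0,35],[0,0,-1,0,0,0,35],[0,0,-1,0,0,0,35],[0,0,-1,0,0,0,35],[0,0,-1,0,0,0,35],[0,0,-1,0,0,0,35],[0,0,-0.5,0,0,0,35],[0,0,0,0,0,0,35]]]'
python3 -m crank '[[[-0.5,0.1,0,0,0,0,35],[-0.95,0.25,0,0,0,0,35],[-0.95,0.25,0,0,0,0,35],[-0.95,0.25,0,0,0,0,35],[-0.95,0.25,0,0,0,0,35],[-0.95,0.25,0,0,0,0,35],[-0.95,0.25,0,0,0,0,35],[-0.95,0.25,0,0,0,0,35]]]'
python3 -m crank '[[[-0.95,0.25,0,0,0,0,35],[-0.95,0.25,0,0,0,0,35],[-0.95,0.25,0,0,0,0,35],[-0.95,0.25,0,0,0,0,35],[-0.95,0.25,0,0,0,0,35],[-0.95,0.25,0,0,0,0,35],[-0.95,0.25,0,0,0,0,35],[-0.95,0.25,0,0,0,0,35]]]'
python3 -m crank '[[[-0.95,0.25,0,0,0,0,35],[-0.95,0.25,0,0,0,0,35],[-0.67,0.19,0,0,0,0,35],[0,0,0,0,0,0,35],[0,0,0,0,0,0,35],[0,0,0,0,0,0,35],[0,0,0,0,0,0,35],[0,0,0,0,0,0,35]]]'
```

```text
time_s: 38.05
eef_pos: [511.0, 297.9, 82.0]
ee_rot: [-0.0, 0.77, 0.638, -0.0]
force: [-0.7, -1.0, 0.1]
grip_width: 0.997
grip_force: 0.0
time_s: 38.85
eef_pos: [511.8, 298.1, 83.5]
ee_rot: [0.0, 0.77, 0.638, 0.001]
force: [-0.9, -0.4, 6.3]
grip_width: 0.496
grip_force: 39.7
time_s: 39.65
eef_pos: [511.6, 298.0, 231.3]
ee_rot: [0.001, 0.77, 0.638, 0.001]
force: [-0.5, 0.1, -2.5]
grip_width: 0.486
grip_force: 41.1
time_s: 40.45
eef_pos: [522.3, 111.8, 228.2]
ee_rot: [-0.001, 0.77, 0.637, -0.001]
force: [0.1, -0.9, -2.2]
grip_width: 0.493
grip_force: 41.0
time_s: 41.25
eef_pos: [535.7, -83.8, 228.2]
ee_rot: [-0.001, 0.77, 0.637, -0.001]
force: [0.5, 0.4, -1.7]
grip_width: 0.486
grip_force: 41.0
time_s: 42.05
eef_pos: [541.7, -148.1, 229.9]
ee_rot: [-0.0, 0.77, 0.638, 0.0]
force: [0.2, 0.5, -2.4]
grip_width: 0.491
grip_force: 41.0
```

```bash
python3 -m crank '[[[-0.03,0,1,0,0,0,35],[0,0,1,0,0,0,35],[0,0,1,0,0,0,35],[0,0,1,0,0,0,35],[0,0,1,0,0,0,35],[0,0,0.5,0,0,0,35],[0,0,0.3,0,0,0,35],[0,0,0.14,0,0,0,35]]]'
python3 -m crank '[[[0,0,0.06,0,0,0,35],[0,0,0.04,0,0,0,35],[0,0,0.02,0,0,0,35],[0,0,0.02,0,0,0,35],[0,0,0,0,0,0,35],[0,0,0,0,0,0,35],[0,0,0,0,0,0,35],[0,0,0,0,0,0,35]]]'
```

```text
time_s: 42.85
eef_pos: [541.9, -149.4, 81.4]
ee_rot: [0.0, 0.77, 0.638, 0.0]
force: [-0.3, 0.5, -2.5]
grip_width: 0.489
grip_force: 41.1
time_s: 43.65
eef_pos: [542.5, -149.9, 79.5]
ee_rot: [0.001, 0.77, 0.638, 0.001]
force: [-1.0, 0.4, 6.8]
grip_width: 0.492
grip_force: 42.4
```

Red is in contact with the shelf. I'll release it, lift, back away towards +y and check.

```bash
python3 -m crank '[[[0,0,0,0,0,0,62],[0,0,0,0,0,0,62],[0,0,0,0,0,0,62],[0,0,0,0,0,0,62],[0,0,-0.2,0,0,0,62],[0,0,-0.8,0,0,0,62],[0,0,-1,0,0,0,62],[0,0,-1,0,0,0,62]]]'
python3 -m crank '[[[0,0,-1,0,0,0,85],[0,0,-1,0,0,0,85],[0,0,-1,0,0,0,85],[0.5,-0.2,0,0,0,0,85],[0.9,-0.2,0,0,0,0,85],[0.9,-0.2,0,0,0,0,85],[0.9,-0.2,0,0,0,0,85],[0.9,-0.2,0,0,0,0,85]]]'
python3 -m crank '[[[0.9,-0.2,0,0,0,0,85],[0.9,-0.2,0,0,0,0,85],[0.9,-0.2,0,0,0,0,85],[0.9,-0.2,0,0,0,0,85],[0.9,-0.2,0,0,0,0,85],[0.9,-0.2,0,0,0,0,85],[0,0,0,0,0,0,85],[0,0,0,0,0,0,85]]]'
python3 - <<'E'
from h import *
T=capture("top"); S=capture("scene"); a=cv2.resize(T[140:270,310:480],(400,306),interpolation=cv2.INTER_CUBIC);b=cv2.resize(S[110:225,170:320],(400,306),interpolation=cv2.INTER_CUBIC);cv2.imwrite("pics/f6.png",np.hstack([a,b]))
E
```

```text
time_s: 44.45
eef_pos: [541.5, -149.4, 154.0]
ee_rot: [-0.0, 0.77, 0.638, -0.0]
force: [-1.2, 0.4, 0.1]
grip_width: 0.727
grip_force: 0.0
time_s: 45.25
eef_pos: [535.6, -42.7, 227.3]
ee_rot: [-0.0, 0.77, 0.638, -0.0]
force: [0.2, -0.7, -0.2]
grip_width: 0.994
grip_force: 0.0
time_s: 46.05
eef_pos: [531.6, 94.3, 227.4]
ee_rot: [-0.0, 0.77, 0.638, -0.0]
force: [0.5, 0.5, 0.3]
grip_width: 0.999
grip_force: 0.0
```

View pics/f6.png

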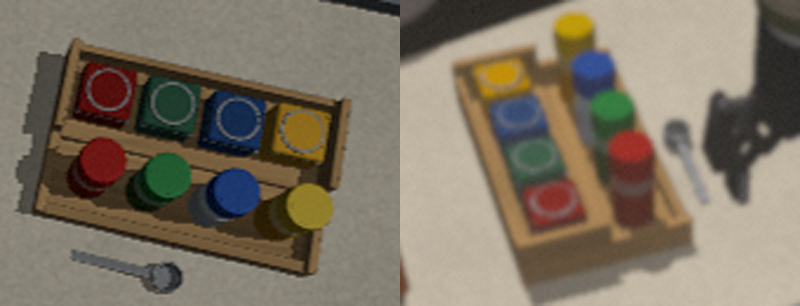

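All four jars stand upright on the shelf in the tins' order: red, green, blue, yellow. In the left panel the caps are at (98,166), (166,182), (235,193) and (309,208). The tins are undisturbed.

```bash
python3 -c "
from rig import *
print(finish_job())"
```

```text
the job is handed in; nothing more can be done
None
```

The job is handed in: all four jars stand upright on the front shelf, each in front of the tin of its own colour, and the tins look undisturbed in the final pictures; the hand-in gave no verdict.

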